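# Fill the nut jar and snap its lid on

### The job

Tip the walnuts from the wooden scoop into the open white jar without touching the nuts, and set the empty scoop back down flat on the worktop. Then put the snap lid on the jar and press it down until it clicks, and keep pressing firmly (about 15 N) after the click so that it is fully home: finish like that, still gripping the lid's knob and pushing down on it. Leave the jar where it stands and the other things undisturbed.

Things in the scene. Friction and masses are not known exactly. Their poses are not given: they have to be found in the camera images.
- jar: Open round storage jar of white glazed ceramic, upright, loose, about 0.9 kg, 105 mm tall, wall 84 mm across outside and 76 mm inside, inner floor 6 mm above the underside. A raised bead, 93 mm across, runs round it 3.5 mm below the rim. Origin: centre of the underside; z up.
- jar_rim (a point): Centre of the jar's mouth, in the plane of its top rim (105 mm above the underside); z up.
- lid: White plastic snap lid, loose, lying knob up, 180 g, 53 mm tall: disc 105 mm across, on top a round knob 28 mm thick and 29 mm tall, below six sprung tongues in a circle, each with an inward hook (88 mm free circle) that must ride over the jar's bead; their flared ends (110 mm across) guide it from up to 4 mm off centre. Any turn about z will do. Origin: centre of its lowest edge; z up.
- lid_knob (a point): Grip point on the axis of the lid's knob, 44.5 mm above the lid's lowest edge, 20 mm above the top of the disc: with the TCP here the fingertips just clear the disc. Under the disc a tapered plug, 72 mm across and 14 mm deep, enters the jar's mouth first.
- lid_seat (a point): Centre of the flat underside of the lid's disc, 16 mm above the lid's lowest edge; meets point jar_rim when fully home. The lid first rests on the bead about 10 mm too high; the push then rises to 10 to 20 N within 2 mm, drops suddenly as the hooks jump under the bead (the click), and the lid goes the last 8 mm to the rim.
- scoop: Light wood pouring scoop, loose, 160 g, flat: straight trough 154 mm long, 50 mm wide outside, 42 inside, walls 34 mm high (falling to 10 over the last 27 mm at the nose), floor 5 mm thick, closed at the back, a 75 mm handle behind. Only a 2 mm lip at the open nose: walnuts roll out once the nose is 35 degrees down; 50 empties it. Origin: underside of the middle of the trough; x to the nose, z up.
- scoop_nose (a point): Middle of the scoop's nose edge, where the walnuts leave: 75 mm along x from the scoop's origin, level with the upper face of the floor (5 mm up).
- scoop_grip (a point): Grip point of the scoop: between the outsides of its two side walls (50 mm apart along the scoop's y), 12 mm behind the origin, 24 mm above the table, close to the centre of mass of the loaded scoop.
- bowl: Bystander: small white bowl, 115 mm across, 59 mm tall, behind the work. Origin: centre of the underside.
- salt: Bystander: small glass salt shaker with a grey top, 44 mm across, 90 mm tall. Origin: centre of the underside.
- lime: Bystander: lime, 60 x 48 x 48 mm. Origin: underside.
- honey_jar: Bystander: small closed glass jar with a screw cap, 56 mm across, 70 mm tall, at the right. Origin: centre of the underside.
- walnut_0: Walnut, loose, 30 x 28 mm, 12 g; at first lying in the scoop. Origin: its centre; its axes turn as it rolls.
- walnut_1: Walnut, loose, 30 x 28 mm, 12 g; at first lying in the scoop. Origin: its centre; its axes turn as it rolls.
- walnut_2: Walnut, loose, 30 x 28 mm, 12 g; at first lying in the scoop. Origin: its centre; its axes turn as it rolls.
- walnut_3: Walnut, loose, 30 x 28 mm, 12 g; at first lying in the scoop. Origin: its centre; its axes turn as it rolls.
- walnut_4: Walnut, loose, 30 x 28 mm, 12 g; at first lying in the scoop. Origin: its centre; its axes turn as it rolls.

How it is judged:
On the way, in this order (a step that is already met when the one before it is completed fails the run):
1. all five walnuts are inside the jar, below its rim (horizontal distance between each of walnut_0, walnut_1, walnut_2, walnut_3, walnut_4 and jar_rim below 0.04 m and z of each of walnut_0, walnut_1, walnut_2, walnut_3, walnut_4 in the frame of jar_rim below -0.012 m), for 0.2 s.
2. the scoop lies flat on the worktop again, let go (all of step 1 and height (world z) of scoop below 0.006 m and angle between scoop's own z axis and vertical below 0.06 rad and linear speed of scoop below 0.03 m/s and contact force between the fingers and scoop below 0.2 N), for 0.2 s.
3. the lid has clicked over the bead and sits level on the rim (all of step 1 and z of lid_seat in the frame of jar_rim between -0.004 and 0.003 m and horizontal distance between lid_seat and jar_rim below 0.004 m and angle between the z axis of lid and the z axis of jar, either way round below 0.06 rad), for 0.2 s.
At the end, for the whole second after the job is handed in: Five walnuts over 12 mm below the rim in the upright jar; scoop flat on the worktop, untouched; lid snapped on (seat within 3 mm of the rim, 4 mm of the axis, level within 0.06 rad); the fingers still hold the lid and press it on the jar with over 8 N (all of step 3 and height (world z) of scoop below 0.006 m and angle between scoop's own z axis and vertical below 0.06 rad and linear speed of scoop below 0.03 m/s and contact force between the fingers and scoop below 0.2 N and height (world z) of jar below 0.005 m and angle between jar's own z axis and vertical below 0.05 rad and contact force between lid and jar above 8 N and contact force between the fingers and lid above 3 N); the arm keeps its last pose, push and grip.
It fails at once if the fingers touch a walnut (contact force between the fingers and walnut_0 above 0.5 N or contact force between the fingers and walnut_1 above 0.5 N or contact force between the fingers and walnut_2 above 0.5 N or contact force between the fingers and walnut_3 above 0.5 N or contact force between the fingers and walnut_4 above 0.5 N).
It fails at once if the jar is moved more than 40 mm from where it stood, or tipped (distance of jar from where it was at the start of the episode above 0.04 m or angle between jar's own z axis and vertical above 0.2 rad).
It fails at once if a bystander (bowl, salt shaker, lime, small jar) is moved more than 30 mm (distance of any of bowl, salt, lime, honey_jar from where it was at the start of the episode above 0.03 m).
It also fails if it takes over 72 s, if anything falls off the work surface, if the arm or the gripper's body presses on something with over 40 N, if the wrist force passes 120 N, or if a joint passes its speed limit or range.

### The arm

A 7-joint arm with a two-finger parallel gripper is mounted at the origin on a cart in front of the work surface, level with it; the furniture and walls round the work are solid. World frame = base frame: x ahead of the robot, y to its left, z up, the work surface at z = 0. Lengths are in m, angles in rad, forces in N, time in s.
With the tool pointing down it reaches from about 0.425 to 0.975 m from the base axis. Payload 16.7 kg.
Tool frame: the origin (TCP) lies between the finger pads, 19 mm behind the fingertips; this is the grasp point; z points along the fingers, y is the line along which they close (so a half turn about z gives the same grasp; the last joint's range is limited). The gripper opens to 85 mm and grips with 20 to 120 N. Pads are 22 mm wide; open, the fingers measure 114 mm over their backs; the gripper's body (76 mm by 85 mm) begins 54 mm behind the grasp point. The pads swing forward as they close: fully open they stand 13 mm farther back than shut.
Start: joints at [-1.442, 0.426, 0.074, 1.606, -0.034, 1.111, -0.067], TCP at [0.185, 0.649, 0.25] pointing down, gripper open.
Joint ranges: [-2.85, 2.85], [-0.5, 2.14], [-1.23, 1.37], [0.21, 2.46], [-1.02, 4.16], [0.16, 2.05], [-2.73, 2.73]. Speed limits (rad/s): [1.89, 1.89, 2.39, 2.39, 3.01, 3.01, 3.01].

### API

Orientations are given as [roll, pitch, yaw] about the fixed x, y, z axes, in that order (R = Rz(yaw) Ry(pitch) Rx(roll)).
In Python, from rig import readout, viewer, ticket gives the robot as it stands.
- The arm moves only by the shell command python3 -m inch 'ROWS' [FORCE]. ROWS is JSON, a list of rows, each a list of 7 numbers: the shift along the tool's x, y, z in m, then the turn, a rotation vector about the tool's x, y, z in degrees, then the opening, from 0 (shut) to 1 (fully open). In form: [[x, y, z, ax, ay, az, jaw], ...]. A call has 1 to 8 rows; each row is the pose to reach, as a shift and turn from the pose commanded when the call began, along the tool's axes at that moment; what a row does not reach only later rows make up. A row lasts 1/8 s, in which the tool goes at most 62.5 mm and 10.7 degrees, less where a joint would pass 70% of its speed; a pose out of reach is approached as far as the arm can. A call with a gripper value outside its range is refused whole. The fingers move at their own pace and stop on an object; FORCE is the grip in N (left out, the last holds). Time passes only in rows, so rows that repeat a pose let the fingers close. It gives the time, the measured TCP pose, the force, the opening and the grip force at its end, in the units of the state.
- readout.read_state(): the state, without advancing time (a new reading comes with each control period).
- viewer.snapshot(name): name is "scene" or "top"; returns the picture (480x640x3 uint8, red, green, blue); there is no depth.
- viewer.get_calibration(name): a dict with "fov_y" (degrees; the focal length in pixels is half the picture's height over the tangent of half this angle, whatever the lens; pixels are square), "cx", "cy" (the principal point, pixels), "pose" (4x4, takes a point from camera to world coordinates). Camera axes: x right, y up, looking along -z (the intrinsics and any distortion apply to the point x, -y, -z); pixel columns grow to the right and rows downward; lengths in m; the calibration is good to about 2 mm. A picture is of the moment at which its call begins. get_calibration takes no time and is no camera call.
- ticket.job_done(): hands the job in; it is judged then, once.
Trained networks look in the newest picture that a camera, given by its name, has taken for a name from the list of things; names that differ only in an ending like _2 or _b are one class to them, and where a whole thing is asked for, a point or a joint stands for the part that bears it (a point fixed in the world has none). Each returns a list of dicts, best first, with "confidence" (0 to 1); they miss things now and then, are a little off and sometimes report something else, mostly with a low value. They report only what shows in the picture. A call takes as long as a camera call.
- viewer.recognise(camera, name): "box" ([centre column, centre row, width, height] as shares, 0 to 1, of the picture: columns of its width, rows of its height, round what is visible of it).
- viewer.masks_of(camera, name): "region" (480x640 bool, what is visible of it) and "box" ([centre column, centre row, width, height] as shares, 0 to 1, of the picture: columns of its width, rows of its height, round what is visible of it).
- viewer.place_of(camera, name): "point" ([column, row] as shares, 0 to 1, of the picture: columns of its width, rows of its height: a listed point, or the origin of a listed thing).
The state is a dict: "time": time; "joints": joint angles; "dq": joint speeds; "joint_efforts": joint torques, N m; "tool_pos": TCP position; "tool_rot": TCP orientation; "force": force on the tool from outside, world axes, zero at the start; "ft_torque": the same for the moment, N m; "width": finger opening in m; "gripper_force": force on a finger pad.
Only numpy, scipy, OpenCV 4.12 (cv2) and the standard library are available. Lean on these libraries where they do the work, as an engineer would, in place of code of your own. Each camera call takes 0.05 s, during which the arm holds its last target. There are 200 camera calls.

## Working session

There is one attempt and no reset: what is moved stays moved. The work goes in short steps, Python scripts to look and compute and a shell command to move; the robot and the scene stay as the last step left them, time stands still between calls to the robot, and variables do not carry over. Pictures are saved under pics/ and viewed, at most 10 in all, crops included, and the job is handed in when it is done.

```bash
mkdir -p pics; ls
cat > h.py <<'E'
import numpy as np,cv2
from rig import readout,viewer,ticket
from scipy.spatial.transform import Rotation as R
def ray(cam,uv):
    c=viewer.get_calibration(cam);f=240/np.tan(np.radians(c['fov_y'])/2);P=np.array(c['pose'])
    u,v=uv[0]*640,uv[1]*480
    d=P[:3,:3]@np.array([(u-c['cx'])/f,-(v-c['cy'])/f,-1]);return P[:3,3],d
def at(cam,uv,z):
    o,d=ray(cam,uv);return o+d*(z-o[2])/d[2]
def tri(a,b):
    (o1,d1),(o2,d2)=a,b
    s=np.linalg.lstsq(np.c_[d1,-d2],o2-o1,rcond=None)[0]
    p,q=o1+s[0]*d1,o2+s[1]*d2;return (p+q)/2,np.linalg.norm(p-q)
E
python3 - <<'E'
from h import *
np.set_printoptions(precision=4,suppress=True)
ims=[]
for c in("scene","top"):
    im=viewer.snapshot(c);cv2.imwrite(f'pics/{c}0.png',im[:,:,::-1]);print(c,viewer.get_calibration(c))
Z=dict(jar=0,jar_rim=.105,lid=0,lid_knob=.0445,scoop=0,scoop_nose=.005,scoop_grip=.024,bowl=0,salt=0,lime=0,honey_jar=0)
for n,z in Z.items():
    for c in("scene","top"):
        for r in viewer.place_of(c,n)[:2]:
            print(n,c,round(r['confidence'],2),np.array(r['point'])*[640,480],at(c,r['point'],z))
print(readout.read_state())
E
```

```text
pics
scene {'fov_y': 53.078285681230255, 'cx': 313.318587690603, 'cy': 236.55448657594738, 'pose': array([[ 0.9103,  0.2835, -0.3016,  0.0846],
       [-0.4139,  0.6228, -0.6639, -0.958 ],
       [-0.0004,  0.7292,  0.6843,  1.0555],
       [ 0.    ,  0.    ,  0.    ,  1.    ]])}
top {'fov_y': 42.04862551498681, 'cx': 329.7957740133264, 'cy': 229.73947730493413, 'pose': array([[-0.0134,  0.9934, -0.1138,  0.3351],
       [-0.9999, -0.0132,  0.0025, -0.026 ],
       [ 0.001 ,  0.1139,  0.9935,  1.4833],
       [ 0.    ,  0.    ,  0.    ,  1.    ]])}
jar scene 0.84 [300.928 276.288] [ 0.4456 -0.0748  0.    ]
jar top 0.89 [348.608 260.496] [ 0.4308 -0.0735  0.    ]
jar top 0.41 [423.424 261.792] [ 0.4254 -0.2513  0.    ]
jar_rim scene 0.72 [257.216 208.8  ] [0.3979 0.1495 0.105 ]
jar_rim scene 0.7 [295.104 256.704] [ 0.4239 -0.0891  0.105 ]
jar_rim top 0.77 [352.512 256.512] [ 0.4328 -0.0789  0.105 ]
jar_rim top 0.47 [208.384 275.184] [0.3958 0.2393 0.105 ]
lid scene 0.89 [319.616 323.808] [ 0.4232 -0.2532  0.    ]
lid scene 0.71 [429.184 341.616] [ 0.6588 -0.4227  0.    ]
lid top 0.68 
[... 1182 characters left out ...]
_jar scene 0.58 [321.024 323.28 ] [ 0.4274 -0.2531  0.    ]
honey_jar scene 0.57 [431.296 342.288] [ 0.6626 -0.4267  0.    ]
honey_jar top 0.82 [494.208 164.496] [ 0.6587 -0.4298  0.    ]
{'time': 1.2, 'joints': array([-1.4425,  0.4261,  0.0739,  1.606 , -0.0341,  1.1108, -0.0671]), 'dq': array([-0.002 , -0.0013, -0.001 ,  0.0005,  0.002 , -0.001 , -0.0012]), 'joint_efforts': array([  0.0002, -94.9565,   3.7567, -46.391 ,   0.019 ,   0.0023,
         0.    ]), 'tool_pos': array([0.1851, 0.6491, 0.25  ]), 'tool_rot': array([-3.1416, -0.    ,  2.8637]), 'force': array([ 0.1487, -0.2778, -0.3501]), 'ft_torque': array([0.0032, 0.0152, 0.0347]), 'gripper_force': 0.0, 'width': 0.08547837406243584}
```

View pics/top0.png

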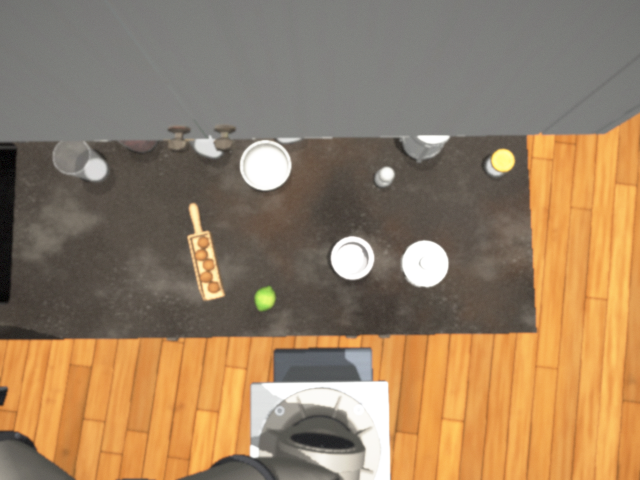

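View pics/scene0.png

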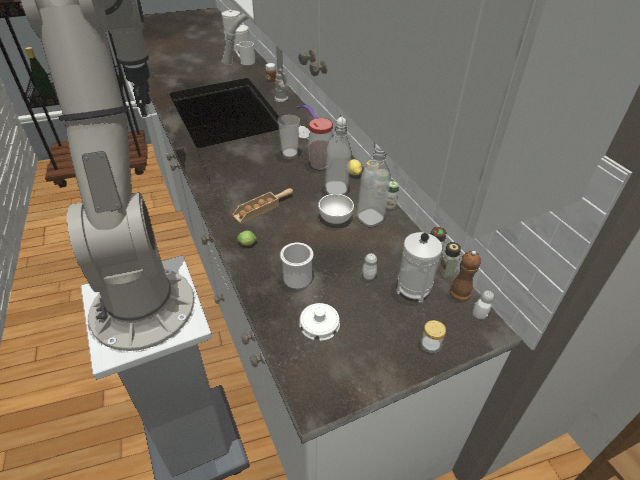

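The top view shows the scoop with its nose at about (212,297) and its handle at (195,207). The jar is at (352,258), the lid at (425,264) and the lime at (265,298). Next I'll refine the poses by fitting silhouettes.

```bash
cat > fit.py <<'E'
from h import *
from scipy.optimize import minimize
def proj(cam,p):
    c=viewer.get_calibration(cam);f=240/np.tan(np.radians(c['fov_y'])/2);P=np.array(c['pose'])
    q=(np.asarray(p)-P[:3,3])@P[:3,:3];return np.c_[c['cx']-f*q[:,0]/q[:,2],c['cy']+f*q[:,1]/q[:,2]]
t=np.linspace(0,2*np.pi,48)
def circ(r,z):return np.c_[r*np.cos(t),r*np.sin(t),0*t+z]
def box(x0,x1,w,z0,z1):return np.array([[x,y,z] for x in(x0,x1) for y in(-w/2,w/2) for z in(z0,z1)])
M=dict(jar=[np.r_[circ(.042,0),circ(.0465,.1015),circ(.042,.105)]],
 lid=[np.r_[circ(.055,0),circ(.0525,.016),circ(.0525,.0245)],np.r_[circ(.014,.0245),circ(.014,.053)]],
 scoop=[np.r_[box(-.077,.050,.05,0,.034),box(.07,.077,.05,0,.010)],box(-.152,-.077,.02,.005,.025)])
S=4
def sil(cam,parts,x,y,a):
    m=np.zeros((480*S,640*S),np.uint8);r=R.from_euler('z',a)
    for p in parts:
        cv2.fillConvexPoly(m,cv2.convexHull(((proj(cam,r.apply(p)+[x,y,0])+.5)*S).astype(np.int32)),1)
    return cv2.resize(m.astype(np.float32),(640,480),interpolation=cv2.INTER_AREA)
def fit(name,x0,cams=("scene","top")):
    ms={}
    for c in cams:
        viewer.snapshot(c);l=viewer.masks_of(c,name)
        exp=proj(c,[[x0[0],x0[1],.03]])[0]
        for r in l:
            if np.hypot(*(np.array(r['box'][:2])*[640,480]-exp))<35: ms[c]=r['region'].astype(np.float32);break
    def cost(v,cs):return sum(np.abs(sil(c,M[name],v[0],v[1],v[2] if len(v)>2 else 0)-ms[c]).sum()/ms[c].sum() for c in cs)
    for cs in [list(ms)]+[[c] for c in ms]:
        s=np.vstack([x0]+[np.array(x0)+d for d in np.diag([.01,.01,.15][:len(x0)])])
        o=minimize(cost,x0,args=(cs,),method='Nelder-Mead',options=dict(initial_simplex=s,xatol=1e-4,fatol=1e-4))
        print(name,cs,o.x.round(4),round(o.fun,3))
E
python3 - <<'E'
from fit import *
fit('jar',[.435,-.078]);fit('lid',[.425,-.255]);fit('scoop',[.425,.258,-2.97])
E
```

```text
jar ['scene', 'top'] [ 0.4318 -0.0769] 0.126
jar ['scene'] [ 0.4341 -0.0745] 0.06
jar ['top'] [ 0.4312 -0.0769] 0.047
lid ['scene', 'top'] [ 0.4222 -0.2511] 0.153
lid ['scene'] [ 0.4235 -0.25  ] 0.081
lid ['top'] [ 0.4212 -0.2506] 0.059
scoop ['scene', 'top'] [ 0.423   0.2623 -2.9007] 0.775
scoop ['scene'] [ 0.4242  0.2628 -2.8693] 0.225
scoop ['top'] [ 0.4228  0.2628 -2.9123] 0.529
```

Run:
```python
import re
s=open('fit.py').read()
s=s.replace("ms[c]=r['region'].astype(np.float32)","ms[c]=(cv2.morphologyEx(r['region'].astype(np.uint8),cv2.MORPH_CLOSE,np.ones((13,13))) if name=='scoop' else r['region']).astype(np.float32)")
s=s.replace("        print(name,cs","        fit.x=o.x if len(cs)==2 or not hasattr(fit,'x') else fit.x\n        print(name,cs")
open('fit.py','w').write(s)
from fit import *
fit('scoop',[.425,.258,-2.92])
im=cv2.imread('pics/top0.png');im2=cv2.resize(im[190:320,130:300],None,fx=4,fy=4)
m=sil('top',M['scoop'],*fit.x)
m2=viewer.masks_of('top','scoop')[0]['region'].astype(np.uint8)
for mm,col in((m>.5,(0,255,0)),(m2>0,(255,0,255))):
    cs,_=cv2.findContours(cv2.resize(mm.astype(np.uint8)[190:320,130:300],None,fx=4,fy=4,interpolation=0),1,2)
    cv2.drawContours(im2,cs,-1,col,1)
cv2.imwrite('pics/ov.png',im2)
```

```text
scoop ['scene', 'top'] [ 0.4238  0.2625 -2.9079] 0.203
scoop ['scene'] [ 0.4267  0.2637 -2.9087] 0.128
scoop ['top'] [ 0.4222  0.2623 -2.9049] 0.064
```

View pics/ov.png

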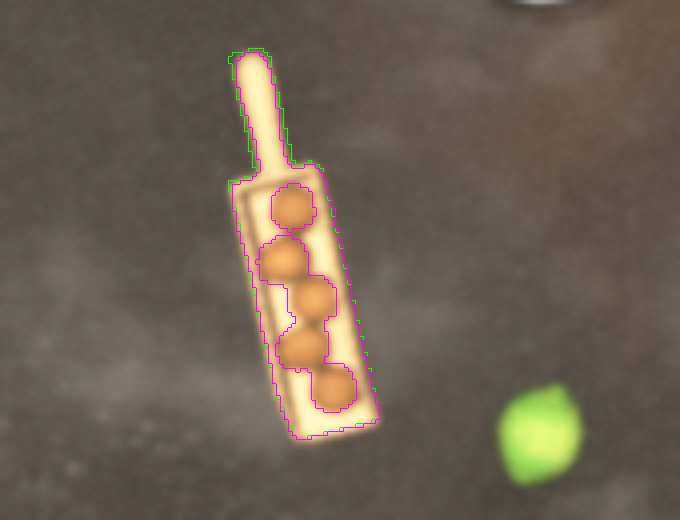

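The green model outline matches the scoop mask closely, so the scoop pose is good. Next I'll work out the approach.

```bash
cat >> h.py <<'E'
def go(p,xaz,tilt=0):
    """shift (mm) & rotvec (deg) in current tool axes; xaz tool-x azimuth deg, tilt nose-down deg"""
    s=readout.read_state();R0=R.from_euler('xyz',s['tool_rot'])
    R1=R.from_euler('z',xaz,degrees=True)*R.from_euler('y',tilt,degrees=True)*R.from_euler('x',np.pi)
    print('shift mm',(R0.inv().apply(np.array(p)-s['tool_pos'])*1e3).round(1),'rot',(R0.inv()*R1).as_rotvec(degrees=True).round(1))
def st():
    s=readout.read_state()
    print('t',round(s['time'],2),'p',s['tool_pos'].round(4),'rot',np.degrees(s['tool_rot']).round(1),'q',s['joints'].round(2),'F',s['force'].round(1),'w',round(s['width'],4),'g',round(s['gripper_force'],1))
E
python3 -c "
from h import *
st();go([.4355,.2653,.10],193.4)"
```

```text
t 2.05 p [0.1851 0.6491 0.25  ] rot [-180.    -0.   164.1] q [-1.44  0.43  0.07  1.61 -0.03  1.11 -0.07] F [ 0.  -0.5  0.9] w 0.0854 g 0.0
shift mm [-346.1 -300.4  150. ] rot [ -0.   -0.  -29.3]
```

```bash
python3 -m inch '[[-0.07,-0.06,0.03,0,0,-6,1],[-0.15,-0.13,0.06,0,0,-13,1],[-0.25,-0.22,0.1,0,0,-22,1],[-0.346,-0.3,0.15,0,0,-29.3,1],[-0.346,-0.3,0.15,0,0,-29.3,1],[-0.346,-0.3,0.15,0,0,-29.3,1],[-0.346,-0.3,0.15,0,0,-29.3,1],[-0.346,-0.3,0.15,0,0,-29.3,1]]' 40; python3 -c "
from h import *
st();go([.4355,.2653,.025],193.4)"
```

```text
time: 3.05
tool_pos: [0.4367, 0.2632, 0.0995]
tool_rot: [-3.141, 0.0, -2.91]
force: [0.4, 0.7, 0.2]
width: 0.0855
gripper_force: 0.0
t 3.05 p [0.4367 0.2632 0.0995] rot [-180.     0.  -166.7] q [-0.75  0.36  0.1   2.11 -0.06  0.68  1.19] F [0.4 0.7 0.2] w 0.0855 g 0.0
shift mm [ 0.7  2.3 74.5] rot [-0.   0.  -0.1]
```

```bash
python3 -m inch '[[0,0.001,0.04,0,0,0,1],[0,0.001,0.074,0,0,0,1],[0,0.001,0.074,0,0,0,1],[0,0.001,0.074,0,0,0,0.3],[0,0.001,0.074,0,0,0,0.3],[0,0.001,0.074,0,0,0,0.3],[0,0.001,0.074,0,0,0,0.3],[0,0.001,0.074,0,0,0,0.3]]' 40; python3 -c "
from h import *
st()"
```

```text
time: 4.05
tool_pos: [0.436, 0.2671, 0.0276]
tool_rot: [3.141, 0.002, -2.908]
force: [-1.9, -2.7, 10.8]
width: 0.0496
gripper_force: 40.4
t 4.05 p [0.436  0.2671 0.0276] rot [ 1.800e+02  1.000e-01 -1.666e+02] q [-0.74  0.49  0.08  2.13 -0.08  0.52  1.2 ] F [-1.9 -2.7 10.8] w 0.0496 g 40.4
```

```bash
python3 -m inch '[[0,0,-0.02,0,0,0,0.3],[0,0,-0.05,0,0,0,0.3],[0,0,-0.09,0,0,0,0.3],[0,0,-0.13,0,0,0,0.3],[0,0,-0.17,0,0,0,0.3],[0,0,-0.21,0,0,0,0.3],[0,0,-0.23,0,0,0,0.3],[0,0,-0.23,0,0,0,0.3]]' 60
python3 - <<'E'
from h import *
st()
im=viewer.snapshot('scene');cv2.imwrite('pics/s1.png',cv2.resize(im[100:340,100:420],None,fx=2,fy=2)[:,:,::-1])
E
```

```text
time: 5.05
tool_pos: [0.4357, 0.267, 0.258]
tool_rot: [3.14, 0.003, -2.908]
force: [-0.6, -0.3, -2.8]
width: 0.0495
gripper_force: 64.8
t 5.05 p [0.4357 0.267  0.258 ] rot [ 179.9    0.2 -166.6] q [-0.79  0.15  0.12  1.97 -0.02  1.03  1.15] F [-0.6 -0.3 -2.8] w 0.0495 g 64.8
```

View pics/s1.png

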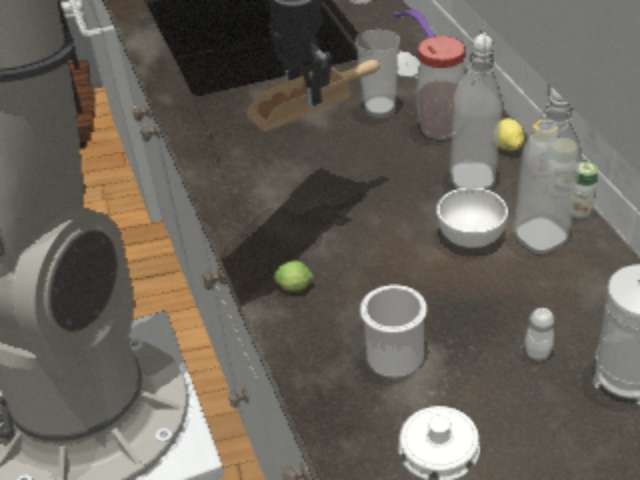

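```bash
python3 -c "
from h import *
go([.45,.06,.26],134);go([.415,-.16,.26],75)"
```

```text
shift mm [  33.5 -204.5   -3.7] rot [ 0.1  0.  59.4]
shift mm [ 118.5 -410.4   -4. ] rot [ 1.000e-01 -0.000e+00  1.184e+02]
```

```bash
python3 -m inch '[[0.002,-0.01,0,0,0,3,0.3],[0.005,-0.03,0,0,0,8,0.3],[0.009,-0.055,0,0,0,16,0.3],[0.014,-0.085,0,0,0,25,0.3],[0.019,-0.115,0,0,0,34,0.3],[0.024,-0.145,0,0,0,43,0.3],[0.028,-0.175,0,0,0,52,0.3],[0.034,-0.205,0,0,0,60,0.3]]' && python3 -c "
from h import *
st();go([.415,-.16,.26],75)"
```

```text
time: 6.1
tool_pos: [0.449, 0.0576, 0.255]
tool_rot: [-3.14, -0.001, 2.32]
force: [0.2, 0.0, -1.5]
width: 0.049
gripper_force: 64.8
t 6.1 p [0.449  0.0576 0.255 ] rot [-179.9   -0.   132.9] q [-0.61  0.04  0.36  2.09 -0.02  1.01  0.5 ] F [ 0.2  0.  -1.5] w 0.049 g 64.8
shift mm [-136.1 -173.1   -4.8] rot [-0.1  0.  57.9]
```

```bash
python3 -m inch '[[-0.018,-0.023,0,0,0,8,0.3],[-0.037,-0.048,0,0,0,16,0.3],[-0.057,-0.073,0,0,0,25,0.3],[-0.077,-0.098,0,0,0,34,0.3],[-0.097,-0.123,0,0,0,43,0.3],[-0.115,-0.147,0,0,0,50,0.3],[-0.129,-0.165,0,0,0,55,0.3],[-0.136,-0.173,0,0,0,58,0.3]]' && python3 -c "
from h import *
st();go([.415,-.16,.26],75,25);go([.415,-.16,.26],75,50)"
```

```text
time: 7.1
tool_pos: [0.4168, -0.1594, 0.2556]
tool_rot: [-3.141, 0.0, 1.311]
force: [0.4, -0.2, -2.1]
width: 0.0491
gripper_force: 64.8
t 7.1 p [ 0.4168 -0.1594  0.2556] rot [-180.     0.    75.1] q [-0.37  0.02  0.61  2.12 -0.01  1.01 -0.01] F [ 0.4 -0.2 -2.1] w 0.0491 g 64.8
shift mm [-1.  -1.6 -4.4] rot [ -0.  -25.    0.1]
shift mm [-1.  -1.6 -4.4] rot [  0.  -50.    0.1]
```

```bash
python3 -m inch '[[-0.002,-0.001,0.007,0,-3,0,0.3],[-0.004,-0.002,0.014,0,-6,0,0.3],[-0.006,-0.003,0.022,0,-9,0,0.3],[-0.008,-0.004,0.03,0,-12,0,0.3],[-0.01,-0.005,0.037,0,-15,0,0.3],[-0.011,-0.006,0.044,0,-18,0,0.3],[-0.011,-0.007,0.051,0,-21,0,0.3],[-0.011,-0.007,0.051,0,-21,0,0.3]]'
python3 - <<'E'
from h import *
st()
def pour(t,nz,back=.022,az=75,J=(.432,-.0765)):
    d=np.array([np.cos(np.radians(az)),np.sin(np.radians(az))]);c,s=np.cos(np.radians(t)),np.sin(np.radians(t))
    p=np.array(J)-d*(back+.088*c-.0226*s);go([*p,nz+.088*s+.0226*c],az,t)
pour(21,.125);pour(28,.12);pour(36,.12);pour(44,.12);pour(52,.12)
im=viewer.snapshot('scene');cv2.imwrite('pics/s2.png',cv2.resize(im[100:340,140:460],None,fx=2,fy=2)[:,:,::-1])
E
```

```text
time: 8.1
tool_pos: [0.4079, -0.1662, 0.2044]
tool_rot: [-3.14, 0.367, 1.318]
force: [0.3, -0.5, -1.1]
width: 0.0492
gripper_force: 64.9
t 8.1 p [ 0.4079 -0.1662  0.2044] rot [-179.9   21.    75.5] q [-0.5   0.13  0.52  2.2   0.36  0.95 -0.46] F [ 0.3 -0.5 -1.1] w 0.0492 g 64.9
shift mm [ 6.6  0.1 26.1] rot [0.1 0.  0.5]
shift mm [11.8  0.2 20.2] rot [ 0.1 -7.   0.5]
shift mm [17.2  0.2  8.7] rot [  0.2 -15.    0.5]
shift mm [24.2  0.3 -1.8] rot [  0.2 -23.    0.5]
shift mm [ 32.6   0.4 -11.4] rot [  0.2 -31.    0.5]
```

View pics/s2.png

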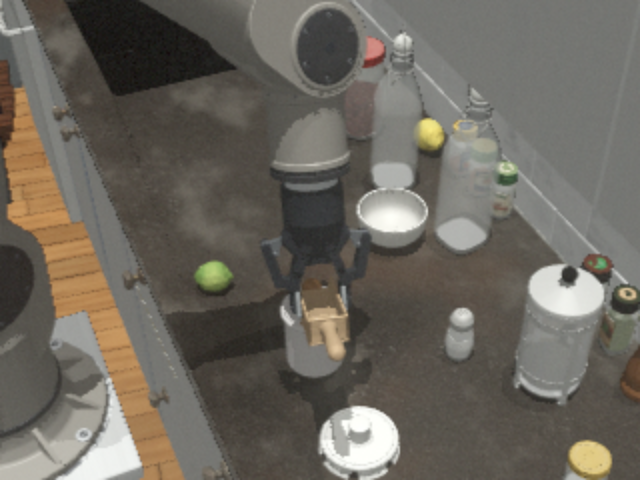

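The scoop is level over the jar and nothing touches. I'll lower it and tilt gradually about the nose.

```bash
python3 -m inch '[[0.003,0,0.013,0,0,0,0.3],[0.0066,0,0.026,0,0,0,0.3],[0.009,0,0.023,0,-3.5,0,0.3],[0.012,0,0.02,0,-7,0.3,0.3],[0.0145,0,0.0145,0,-11,0.5,0.3],[0.017,0,0.009,0,-15,0.5,0.3],[0.0205,0,0.0035,0,-19,0.5,0.3],[0.024,0,-0.002,0,-23,0.5,0.3]]'
python3 - <<'E'
from h import *
st()
def pour(t,nz,back=.022,az=75,J=(.432,-.0765)):
    d=np.array([np.cos(np.radians(az)),np.sin(np.radians(az))]);c,s=np.cos(np.radians(t)),np.sin(np.radians(t))
    p=np.array(J)-d*(back+.088*c-.0226*s);go([*p,nz+.088*s+.0226*c],az,t)
pour(44,.12);pour(50,.12);pour(57,.12)
E
```

```text
time: 9.15
tool_pos: [0.4136, -0.1449, 0.1979]
tool_rot: [3.135, 0.769, 1.303]
force: [0.5, -0.2, -1.8]
width: 0.0492
gripper_force: 64.9
t 9.15 p [ 0.4136 -0.1449  0.1979] rot [179.6  44.   74.7] q [-0.71  0.33  0.51  2.19  0.58  1.12 -0.85] F [ 0.5 -0.2 -1.8] w 0.0492 g 64.9
shift mm [ 1.2  0.1 -0.5] rot [ 0.1  0.  -0.2]
shift mm [ 4.1  0.1 -9.6] rot [ 0.1 -6.  -0.2]
shift mm [  8.6   0.1 -19.7] rot [  0.1 -13.   -0.3]
```

```bash
python3 -m inch '[[0.002,0,-0.004,0,-3,0,0.3],[0.004,0,-0.0095,0,-6,0,0.3],[0.006,0,-0.014,0,-9.5,0,0.3],[0.0085,0,-0.0195,0,-13,0,0.3],[0.0085,0,-0.0195,0,-13,0,0.3],[0.0085,0,-0.0195,0,-13,0,0.3],[0.0085,0,-0.0195,0,-13,0,0.3],[0.0085,0,-0.0195,0,-13,0,0.3]]'
python3 - <<'E'
from h import *
st()
for c in('scene','top'):
    im=viewer.snapshot(c);print(c,[(round(r['confidence'],2),(np.array(r['box'][:2])*[640,480]).round()) for r in viewer.recognise(c,'walnut_0')])
    if c=='scene': a=im[120:330,220:400]
    else: b=im[180:390,260:440]
cv2.imwrite('pics/s3.png',cv2.resize(np.hstack([a,b]),None,fx=2.2,fy=2.2)[:,:,::-1])
E
```

```text
time: 10.15
tool_pos: [0.4186, -0.1261, 0.2066]
tool_rot: [3.132, 0.994, 1.3]
force: [-0.2, 0.8, -2.0]
width: 0.0491
gripper_force: 65.0
t 10.15 p [ 0.4186 -0.1261  0.2066] rot [179.5  56.9  74.5] q [-0.8   0.47  0.5   2.15  0.62  1.25 -0.96] F [-0.2  0.8 -2. ] w 0.0491 g 65.0
scene []
top []
```

View pics/s3.png

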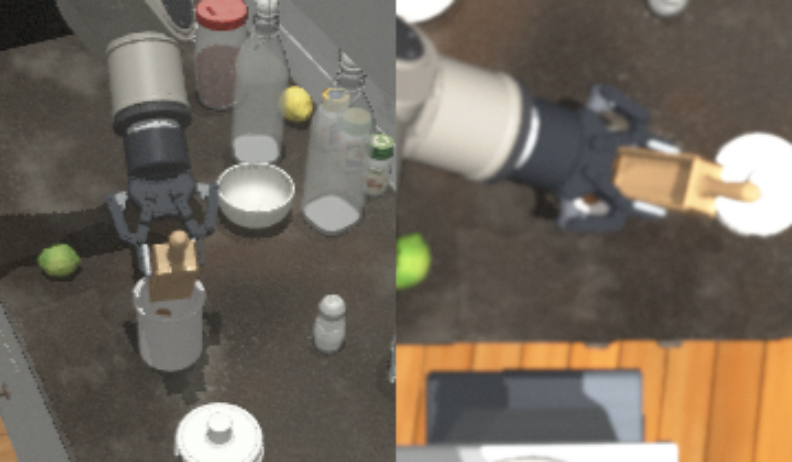

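```bash
python3 -m inch '[[-0.03,0,-0.02,0,0,0,0.3],[-0.067,0,-0.044,0,0,0,0.3],[-0.067,0,-0.044,0,10,0,0.3],[-0.067,0,-0.044,0,20,0,0.3],[-0.067,0,-0.044,0,30,0,0.3],[-0.067,0,-0.044,0,40,0,0.3],[-0.067,0,-0.044,0,50,0,0.3],[-0.067,0,-0.044,0,57,0,0.3]]' && python3 -c "
from h import *
st();go([.45,.06,.27],134);go([.436,.267,.20],193.4)"
```

```text
time: 11.35
tool_pos: [0.4182, -0.1262, 0.2872]
tool_rot: [3.135, -0.006, 1.307]
force: [-0.0, 1.4, -1.8]
width: 0.0492
gripper_force: 64.9
t 11.35 p [ 0.4182 -0.1262  0.2872] rot [179.6  -0.3  74.9] q [-0.59 -0.07  0.72  2.1   0.04  1.08 -0.15] F [-0.   1.4 -1.8] w 0.0492 g 64.9
shift mm [187.9 -18.   18.2] rot [  0.5  -0.1 -59.1]
shift mm [383.6 -86.   89. ] rot [   0.6    0.2 -118.5]
```

```bash
python3 -m inch '[[0.02,0,0,0.1,0,-7,0.3],[0.045,-0.002,0.002,0.1,0,-15,0.3],[0.07,-0.004,0.004,0.2,0,-23,0.3],[0.095,-0.008,0.008,0.3,0,-31,0.3],[0.12,-0.01,0.01,0.3,0,-38,0.3],[0.145,-0.013,0.013,0.4,0,-45,0.3],[0.165,-0.016,0.016,0.5,0,-52,0.3],[0.188,-0.018,0.018,0.5,0,-59,0.3]]'
python3 - <<'E'
from h import *
st();go([.436,.267,.15],193.4)
viewer.snapshot('scene')
im=viewer.snapshot('top');print([(round(r['confidence'],2),(np.array(r['box'][:2])*[640,480]).round()) for c in('scene','top') for r in viewer.recognise(c,'walnut_0')])
cv2.imwrite('pics/t4.png',cv2.resize(im[200:350,180:480],None,fx=2.6,fy=2.6)[:,:,::-1])
E
```

```text
time: 12.35
tool_pos: [0.4496, 0.0612, 0.2682]
tool_rot: [-3.136, -0.0, 2.342]
force: [0.2, -0.7, -1.6]
width: 0.0492
gripper_force: 64.8
t 12.35 p [0.4496 0.0612 0.2682] rot [-179.7   -0.   134.2] q [-0.81  0.02  0.55  2.08 -0.01  1.05  0.52] F [ 0.2 -0.7 -1.6] w 0.0492 g 64.8
shift mm [157.  134.3 117.6] rot [ -0.3  -0.2 -59.2]
[(0.52, array([349., 267.])), (0.43, array([358., 251.]))]
```

View pics/t4.png

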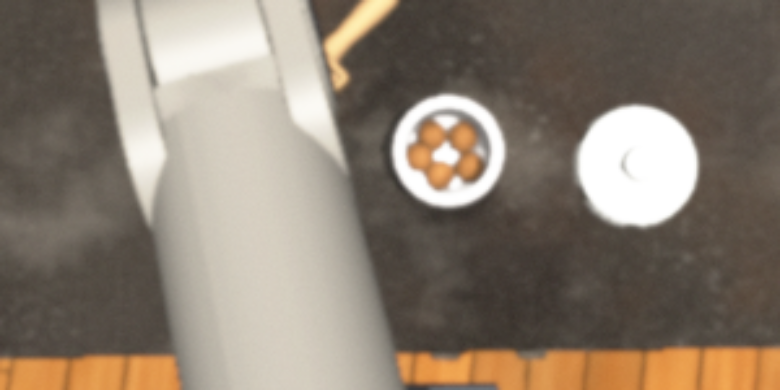

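The picture shows all five walnuts lying in the jar, which is around (352,258) in the full image. Now I'll put the scoop back where it was.

```bash
python3 -m inch '[[0.018,0.015,0.01,0,0,-7,0.3],[0.036,0.031,0.02,0,0,-15,0.3],[0.056,0.048,0.035,0,0,-23,0.3],[0.078,0.067,0.05,0,0,-31,0.3],[0.1,0.085,0.07,0,0,-39,0.3],[0.12,0.103,0.09,0,0,-46,0.3],[0.14,0.12,0.105,0,0,-53,0.3],[0.157,0.134,0.118,-0.3,-0.2,-59.2,0.3]]' && python3 -c "
from h import *
st();go([.436,.267,.029],193.4)"
```

```text
time: 13.55
tool_pos: [0.4371, 0.2666, 0.1493]
tool_rot: [-3.141, 0.001, -2.91]
force: [0.7, -0.3, -0.8]
width: 0.0492
gripper_force: 64.8
t 13.55 p [0.4371 0.2666 0.1493] rot [-1.800e+02  1.000e-01 -1.667e+02] q [-0.92  0.29  0.29  2.08 -0.12  0.79  1.24] F [ 0.7 -0.3 -0.8] w 0.0492 g 64.8
shift mm [  1.1   0.7 120.3] rot [-0.   0.1 -0.1]
```

```bash
python3 -m inch '[[0.001,0,0.03,0,0,0,0.3],[0.001,0,0.06,0,0,0,0.3],[0.001,0,0.09,0,0,0,0.3],[0.001,0,0.11,0,0,0,0.3],[0.001,0,0.117,0,0,0,0.3],[0.001,0,0.121,0,0,0,0.3],[0.001,0,0.121,0,0,0,0.3],[0.001,0,0.121,0,0,0,0.3]]'
```

```text
time: 14.55
tool_pos: [0.4365, 0.2666, 0.0295]
tool_rot: [3.141, 0.002, -2.912]
force: [0.0, 0.2, -1.6]
width: 0.0493
gripper_force: 64.9
```

```bash
python3 -m inch '[[0,0,0,0,0,0,1],[0,0,0,0,0,0,1],[0,0,0,0,0,0,1],[0,0,0,0,0,0,1],[0,0,-0.01,0,0,0,1],[0,0,-0.05,0,0,0,1],[0,0,-0.1,0,0,0,1],[0,0,-0.1,0,0,0,1]]' && python3 -c "
from h import *
st();go([.436,.14,.2],140);go([.4222,-.2508,.12],75)"
```

```text
time: 15.55
tool_pos: [0.4376, 0.2674, 0.1327]
tool_rot: [3.138, 0.006, -2.912]
force: [0.6, -0.2, -1.3]
width: 0.0855
gripper_force: 0.0
t 15.55 p [0.4376 0.2674 0.1327] rot [ 179.8    0.4 -166.9] q [-0.92  0.32  0.3   2.09 -0.14  0.74  1.26] F [ 0.6 -0.2 -1.3] w 0.0855 g 0.0
shift mm [  30.1 -123.4  -67.9] rot [ 0.4  0.2 53.1]
shift mm [ 132.9 -501.1   10.1] rot [  0.5   0.  118.1]
```

```bash
python3 -m inch '[[0.0,-0.01,-0.06,0,0,8,1],[0.013,-0.05,-0.09,0,0,18,1],[0.026,-0.1,-0.09,0,0,28,1],[0.04,-0.15,-0.09,0,0,38,1],[0.053,-0.2,-0.09,0,0,48,1],[0.067,-0.25,-0.09,0,0,58,1],[0.08,-0.3,-0.09,0,0,68,1],[0.095,-0.36,-0.09,0,0,78,1]]'
python3 - <<'E'
from fit import *
st();go([.4222,-.2508,.12],75)
fit('lid',[.422,-.251]);fit('scoop',[.4238,.2625,-2.908])
E
```

```text
time: 16.55
tool_pos: [0.425, -0.1071, 0.2187]
tool_rot: [3.14, -0.001, 2.006]
force: [1.1, 0.5, 0.2]
width: 0.0856
gripper_force: 0.0
t 16.55 p [ 0.425  -0.1071  0.2187] rot [179.9  -0.  114.9] q [-0.63  0.06  0.77  2.18 -0.05  0.92  0.61] F [1.1 0.5 0.2] w 0.0856 g 0.0
shift mm [-129.2  -63.2   98.5] rot [ 0.1 -0.1 39.9]
lid ['scene', 'top'] [ 0.4226 -0.2518] 1.094
lid ['scene'] [ 0.4253 -0.2494] 0.118
lid ['top'] [ 0.4226 -0.2588] 0.969
scoop ['scene', 'top'] [ 0.4221  0.266  -2.9075] 0.319
scoop ['scene'] [ 0.424   0.2673 -2.8581] 0.229
scoop ['top'] [ 0.4218  0.2657 -2.9089] 0.072
```

```bash
python3 -m inch '[[-0.03,-0.015,0.0,0,0,9,1],[-0.06,-0.03,0.01,0,0,18,1],[-0.09,-0.045,0.03,0,0,27,1],[-0.115,-0.055,0.06,0,0,35,1],[-0.129,-0.063,0.08,0,0,40,1],[-0.129,-0.063,0.09,0,0,40,1],[-0.129,-0.063,0.09,0,0,40,1],[-0.129,-0.063,0.09,0,0,40,1]]'
python3 - <<'E'
from fit import *
st();
for i in range(2):
  viewer.snapshot('scene');
  for r in viewer.place_of('scene','lid_knob')[:1]:print(r['confidence'],at('scene',r['point'],.0445))
  for r in viewer.place_of('scene','jar_rim')[:1]:print(r['confidence'],at('scene',r['point'],.105))
fit('lid',[.422,-.251],('scene',))
go([.4222,-.2508,.046],75)
E
```

```text
time: 17.95
tool_pos: [0.4239, -0.2486, 0.1292]
tool_rot: [3.14, -0.001, 1.314]
force: [1.1, 0.2, 0.6]
width: 0.0854
gripper_force: 0.0
t 17.95 p [ 0.4239 -0.2486  0.1292] rot [ 1.799e+02 -1.000e-01  7.530e+01] q [-0.29  0.39  0.85  2.16 -0.43  0.76  0.58] F [1.1 0.2 0.6] w 0.0854 g 0.0
0.58 [ 0.42145814 -0.24846402  0.0445    ]
0.88 [ 0.4201558 -0.0851925  0.105    ]
0.87 [ 0.43092917 -0.2492962   0.0445    ]
0.6 [ 0.42787987 -0.08193435  0.105     ]
lid ['scene'] [ 0.423  -0.2509] 0.076
lid ['scene'] [ 0.423  -0.2509] 0.076
shift mm [-1.8 -0.9 82.7] rot [ 0.1 -0.1  0.2]
```

```bash
python3 -m inch '[[-0.0015,-0.001,0.04,0,0,0,1],[-0.0015,-0.001,0.07,0,0,0,1],[-0.0015,-0.001,0.083,0,0,0,1],[-0.0015,-0.001,0.083,0,0,0,1],[-0.0015,-0.001,0.083,0,0,0,0],[-0.0015,-0.001,0.083,0,0,0,0],[-0.0015,-0.001,0.083,0,0,0,0],[-0.0015,-0.001,0.083,0,0,0,0]]' 60; python3 -m inch '[[0,0,0,0,0,0,0],[0,0,0,0,0,0,0],[0,0,-0.01,0,0,0,0],[0,0,-0.03,0,0,0,0],[0,0,-0.06,0,0,0,0],[0,0,-0.09,0,0,0,0],[0,0,-0.12,0,0,0,0],[0,0,-0.12,0,0,0,0]]' 60;  python3 - <<'E'
from fit import *
st()
fit('jar',[.432,-.0765])
im=viewer.snapshot('scene');cv2.imwrite('pics/s5.png',cv2.resize(im[180:400,200:460],None,fx=2.5,fy=2.5)[:,:,::-1])
E
```

```text
time: 19.35
tool_pos: [0.4224, -0.2506, 0.0459]
tool_rot: [3.14, -0.001, 1.312]
force: [0.5, -0.2, 1.8]
width: 0.0267
gripper_force: 58.8
time: 20.35
tool_pos: [0.4225, -0.2508, 0.1673]
tool_rot: [3.138, -0.002, 1.312]
force: [0.3, -0.3, -1.8]
width: 0.0268
gripper_force: 59.3
t 20.35 p [ 0.4225 -0.2508  0.1673] rot [ 1.798e+02 -1.000e-01  7.520e+01] q [-0.36  0.33  0.92  2.13 -0.36  0.84  0.52] F [ 0.3 -0.3 -1.8] w 0.0268 g 59.3
jar ['scene', 'top'] [ 0.4318 -0.0766] 1.631
jar ['scene'] [ 0.4302 -0.0705] 0.671
jar ['top'] [ 0.4315 -0.0773] 0.938
```

View pics/s5.png

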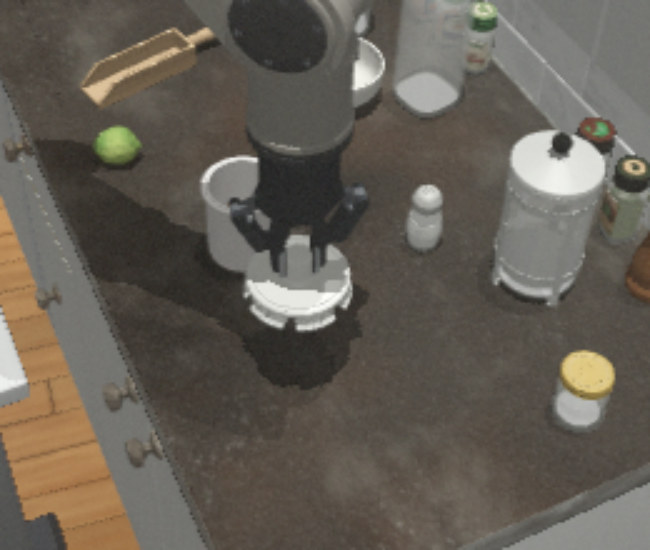

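Run:
```python
from fit import *
m=np.array(M['lid'][0])+[0,0,.1214];M['lid']=[m]
for cams in (('scene',),('top',)):
    viewer.snapshot(cams[0])
    for r in viewer.masks_of(cams[0],'lid')[:2]:print(cams,r['confidence'],np.array(r['box'])*[640,480,640,480],r['region'].sum(),proj(cams[0],[[.4225,-.2508,.15]]))
try: fit('lid',[.4225,-.2508],('scene',))
except Exception as e: print(e)
go([.432,-.0767,.19],75)
```

```text
('scene',) 0.36 [433.024 336.     29.504  38.4  ] 629 [[319.46922174 286.58996333]]
('scene',) 0.27 [345.984 210.24   12.416  27.312] 220 [[319.46922174 286.58996333]]
('top',) 0.62 [414.016 251.136  16.192  26.496] 143 [[433.75390204 258.73866579]]
('top',) 0.27 [346.624 251.136  13.568   8.496] 102 [[433.75390204 258.73866579]]
lid ['scene'] [ 0.4219 -0.2523] 0.329
lid ['scene'] [ 0.4219 -0.2523] 0.329
shift mm [170.8 -34.7 -24.6] rot [ 0.  -0.   0.1]
```

```bash
python3 -m inch '[[0.01,-0.002,-0.025,0,0,0,0],[0.04,-0.008,-0.025,0,0,0,0],[0.075,-0.015,-0.025,0,0,0,0],[0.11,-0.022,-0.025,0,0,0,0],[0.145,-0.03,-0.025,0,0,0,0],[0.171,-0.0345,-0.02,0,0,0,0],[0.171,-0.0345,-0.01,0,0,0,0],[0.171,-0.0345,-0.005,0,0,0,0]]' 80;  python3 - <<'E'
from fit import *
st();go([.4325,-.0763,.15],75)
fit('jar',[.432,-.0765],('scene',))
im=viewer.snapshot('scene');cv2.imwrite('pics/s6.png',cv2.resize(im[160:340,220:400],None,fx=3.3,fy=3.3)[:,:,::-1])
E
```

```text
time: 21.9
tool_pos: [0.4321, -0.0769, 0.1701]
tool_rot: [3.141, -0.0, 1.312]
force: [0.7, -0.5, -1.6]
width: 0.026
gripper_force: 79.2
t 21.9 p [ 0.4321 -0.0769  0.1701] rot [180.   -0.   75.2] q [-0.82  0.2   0.96  2.23 -0.23  0.8   0.04] F [ 0.7 -0.5 -1.6] w 0.026 g 79.2
shift mm [ 0.7  0.2 20.1] rot [ 0.  -0.   0.2]
jar ['scene'] [ 0.4334 -0.0784] 0.705
jar ['scene'] [ 0.4334 -0.0784] 0.705
```

View pics/s6.png

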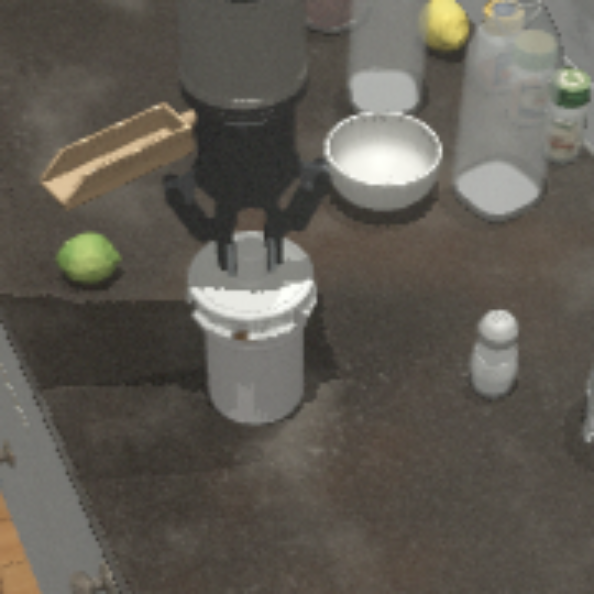

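The lid is centred above the jar: the lid axis is at column 252 and the jar axis at 254 in the crop. I'll lower it onto the bead.

```bash
python3 -m inch '[[0.0005,0,0.006,0,0,0,0],[0.0005,0,0.012,0,0,0,0],[0.0005,0,0.017,0,0,0,0],[0.0005,0,0.02,0,0,0,0],[0.0005,0,0.022,0,0,0,0],[0.0005,0,0.024,0,0,0,0],[0.0005,0,0.024,0,0,0,0],[0.0005,0,0.024,0,0,0,0]]' 100; python3 -c "
from h import *
st()"
```

```text
time: 23.05
tool_pos: [0.4326, -0.0761, 0.1468]
tool_rot: [3.141, -0.001, 1.312]
force: [0.8, 0.5, 0.1]
width: 0.026
gripper_force: 99.5
t 23.05 p [ 0.4326 -0.0761  0.1468] rot [179.9  -0.   75.2] q [-0.77  0.26  0.92  2.25 -0.3   0.75  0.1 ] F [0.8 0.5 0.1] w 0.026 g 99.5
```

```bash
python3 -m inch '[[0,0,0.001,0,0,0,0],[0,0,0.002,0,0,0,0],[0,0,0.003,0,0,0,0],[0,0,0.004,0,0,0,0],[0,0,0.005,0,0,0,0],[0,0,0.005,0,0,0,0]]'; python3 -c "
from h import *
st()"
```

```text
time: 23.8
tool_pos: [0.4328, -0.0762, 0.1417]
tool_rot: [3.14, -0.001, 1.312]
force: [2.5, -3.8, -0.2]
width: 0.0255
gripper_force: 99.8
t 23.8 p [ 0.4328 -0.0762  0.1417] rot [179.9  -0.   75.2] q [-0.75  0.27  0.91  2.26 -0.32  0.74  0.11] F [ 2.5 -3.8 -0.2] w 0.0255 g 99.8
```

```bash
python3 -m inch '[[0,0,0.001,0,0,0,0],[0,0,0.002,0,0,0,0],[0,0,0.003,0,0,0,0],[0,0,0.004,0,0,0,0],[0,0,0.005,0,0,0,0]]'; python3 -c "
from h import *
st()"
```

```text
time: 24.42
tool_pos: [0.4324, -0.0759, 0.1365]
tool_rot: [3.141, -0.001, 1.312]
force: [1.4, -1.7, -2.5]
width: 0.0258
gripper_force: 99.0
t 24.43 p [ 0.4324 -0.0759  0.1365] rot [180.   -0.   75.2] q [-0.74  0.28  0.9   2.26 -0.33  0.73  0.13] F [ 1.4 -1.7 -2.5] w 0.0258 g 99.0
```

```bash
python3 -m inch '[[0,0,0.001,0,0,0,0],[0,0,0.002,0,0,0,0],[0,0,0.002,0,0,0,0]]'; python3 -c "
from h import *
st()"
```

```text
time: 24.8
tool_pos: [0.4329, -0.0762, 0.1357]
tool_rot: [3.141, -0.002, 1.311]
force: [-12.5, -0.5, 44.6]
width: 0.0255
gripper_force: 104.9
t 24.8 p [ 0.4329 -0.0762  0.1357] rot [ 1.80e+02 -1.00e-01  7.51e+01] q [-0.74  0.28  0.9   2.26 -0.34  0.73  0.13] F [-12.5  -0.5  44.6] w 0.0255 g 104.9
```

```bash
python3 -m inch '[[0,0,-0.0003,0,0,0,0],[0,0,-0.0006,0,0,0,0],[0,0,-0.0006,0,0,0,0],[0,0,-0.0006,0,0,0,0]]'
python3 - <<'E'
from h import *
st()
im=viewer.snapshot('scene');cv2.imwrite('pics/s7.png',cv2.resize(im[160:340,220:400],None,fx=3.3,fy=3.3)[:,:,::-1]);st()
E
```

```text
time: 25.3
tool_pos: [0.4327, -0.0762, 0.1358]
tool_rot: [3.141, -0.001, 1.311]
force: [-6.4, -1.3, 20.6]
width: 0.0256
gripper_force: 101.7
t 25.3 p [ 0.4327 -0.0762  0.1358] rot [ 1.80e+02 -1.00e-01  7.51e+01] q [-0.74  0.28  0.9   2.26 -0.33  0.73  0.13] F [-6.4 -1.3 20.6] w 0.0256 g 101.7
t 25.35 p [ 0.4327 -0.0762  0.1358] rot [ 1.80e+02 -1.00e-01  7.51e+01] q [-0.74  0.28  0.9   2.26 -0.33  0.73  0.13] F [-5.1 -2.1 20.9] w 0.0256 g 101.7
```

View pics/s7.png

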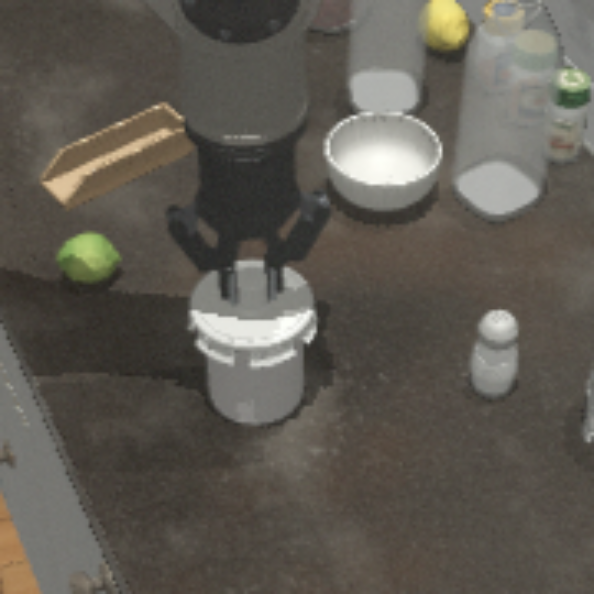

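The lid is down on the jar and level. The TCP is at 135.8 mm (135.9 mm predicted for fully home), and the push holds steady at about 20 N. Handing in.

```bash
python3 -c "
from h import *
print(ticket.job_done());st()"
```

```text
the job is handed in; nothing more can be done
None
the job is handed in; nothing more can be done
```

I handed the job in at about 25 s: all five walnuts are in the jar, the empty scoop lies flat in its original spot, and the lid is on the jar at the fully-home height, still gripped and pressed with about 20 N. I didn't see the click itself in the force readings, and no verdict came back.

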